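Line up four plug pins against a sprung stop with a straightedge

TASK

Pick up the steel straightedge by its upright tab and with its face push the four loose plug pins together, as one row, back against the sprung rail of the line-up stop, then press the row home gently for a second or two with roughly 10 N (never more than 16 N). Draw the straightedge slowly back and leave it standing on the desk by itself, well clear of the plugs, which must stay upright, side by side against the rail. Never touch the plugs or the stop with the gripper, and leave everything else where it is.

Things in the scene. Friction and masses are not known exactly. Their poses are not given: they have to be found in the camera images.
- straightedge: loose steel straightedge, about 0.25 kg, standing upright on the desk. Blade 170 mm long (its y axis) x 10 mm thick (x) x 26 mm high; origin at the centre of the blade's underside. The polished working face is at x = +5 mm and looks along its +x; behind it a foot 5 mm high and 90 mm long reaches back to x = -32 mm.
- grip_tab (a point): point on the straightedge's upright grip tab, 68 mm above the origin, same axes. The tab is 10 mm thick (x), 50 mm wide (y) and stands in the middle of the blade from 26 to 88 mm above the underside; grip it across its 10 mm, fingertips above 42 mm to clear the plugs. It pitches in the grip under load: keep the blade 4 to 6 mm off the desk, or the foot rubs and takes part of the push
- plug_0: copper-brown plug pin, one of four alike: 21 mm across (10.5 mm radius), standing upright, 40 mm high, about 40 g; origin at the centre of its underside
- plug_1: copper-brown plug pin, one of four alike: 21 mm across (10.5 mm radius), standing upright, 40 mm high, about 40 g; origin at the centre of its underside
- plug_2: copper-brown plug pin, one of four alike: 21 mm across (10.5 mm radius), standing upright, 40 mm high, about 40 g; origin at the centre of its underside
- plug_3: copper-brown plug pin, one of four alike: 21 mm across (10.5 mm radius), standing upright, 40 mm high, about 40 g; origin at the centre of its underside
- stop: line-up stop fixed to the desk, 176 mm wide, up to 41 mm high: aluminium base plate, on it a steel carriage clamped by two knurled screws, in front a polished sprung rail. Origin on the desk near the base's front edge; x points away from the robot, square to the rail, y along the rail
- stop_front (a point): point on the stop at x 0, y 0, 19 mm up (the rail's middle height), same axes. The rail, 170 mm long, 9 to 29 mm above the desk, stands ahead of it: at rest its front face (rail_face in the rules) is anywhere from 60 to 24 mm in front (-x) of this point. The setting differs each time and is not reported: find it by feel
- rail_slide (a point): point on the stop's base, x 35, y 0, 8 mm up, same axes. The rail slides only along x: it yields from 2 N, then about 3 N per mm, hard stop after 10 mm; let go, it returns with the plugs. Under load the plugs drag on the desk: the rail feels 1 to 3 N less than the push (all loose plugs sliding freely: about 1 N in all)
- gauge_block: bystander: small steel gauge block, 9x35x12 mm, lying beside the lane to the left of the plugs; origin at the centre of its underside
- magnifier: bystander: black eyepiece magnifier, 34 mm across and high, beside the lane to the right of the plugs; origin at the centre of its underside
- dial: bystander: dial indicator with stem lying on the desk at the left, 108x56x24 mm; origin under its middle
- key: bystander: black L-shaped hex key, 30x92x6 mm, lying on the desk at the right; origin under its middle
- dropper: bystander: small oil dropper bottle, 36 mm across, 92 mm high, standing at the front left; origin at the centre of its underside
Mind the look-alikes: they are no part of the job. What is shaped like the straightedge but black is not meant.

How it is judged:
On the way, in this order (a step that is already met when the one before it is completed fails the run):
1. all four plugs gathered as one group along the working face of the straightedge (x of plug_0 in the frame of straightedge between 0.008 and 0.0225 m and y of plug_0 in the frame of straightedge between -0.085 and 0.085 m and x of plug_1 in the frame of straightedge between 0.008 and 0.0225 m and y of plug_1 in the frame of straightedge between -0.085 and 0.085 m and x of plug_2 in the frame of straightedge between 0.008 and 0.0225 m and y of plug_2 in the frame of straightedge between -0.085 and 0.085 m and x of plug_3 in the frame of straightedge between 0.008 and 0.0225 m and y of plug_3 in the frame of straightedge between -0.085 and 0.085 m and angle between each of plug_0, plug_1, plug_2, plug_3's own z axis and vertical below 0.15 rad), for 0.1 s.
2. the row is pressed against the rail by the straightedge with 4.5 to 12 N for 0.7 s (all of step 1 and x of plug_0 in the frame of rail_face between -0.0165 and -0.006 m and y of plug_0 in the frame of rail_face between -0.085 and 0.085 m and x of plug_1 in the frame of rail_face between -0.0165 and -0.006 m and y of plug_1 in the frame of rail_face between -0.085 and 0.085 m and x of plug_2 in the frame of rail_face between -0.0165 and -0.006 m and y of plug_2 in the frame of rail_face between -0.085 and 0.085 m and x of plug_3 in the frame of rail_face between -0.0165 and -0.006 m and y of plug_3 in the frame of rail_face between -0.085 and 0.085 m and contact force between stop and anything else between 4.5 and 12 N), for 0.7 s.
At the end, for the whole second after the job is handed in: Four plugs upright (0.15 rad), at rest, each less than 6 mm from touching the rail's face and within its length; straightedge standing upright (0.08 rad) on the desk, released, at rest, its middle over 45 mm in front of the rail's face and touching no plug (x of plug_0 in the frame of rail_face between -0.0165 and -0.006 m and y of plug_0 in the frame of rail_face between -0.085 and 0.085 m and x of plug_1 in the frame of rail_face between -0.0165 and -0.006 m and y of plug_1 in the frame of rail_face between -0.085 and 0.085 m and x of plug_2 in the frame of rail_face between -0.0165 and -0.006 m and y of plug_2 in the frame of rail_face between -0.085 and 0.085 m and x of plug_3 in the frame of rail_face between -0.0165 and -0.006 m and y of plug_3 in the frame of rail_face between -0.085 and 0.085 m and angle between each of plug_0, plug_1, plug_2, plug_3's own z axis and vertical below 0.15 rad and linear speed of each of plug_0, plug_1, plug_2, plug_3, straightedge below 0.01 m/s and x of straightedge in the frame of rail_face below -0.045 m and angle between straightedge's own z axis and vertical below 0.08 rad and height (world z) of straightedge below 0.004 m and contact force between straightedge and plug_0 below 0.05 N and contact force between straightedge and plug_1 below 0.05 N and contact force between straightedge and plug_2 below 0.05 N and contact force between straightedge and plug_3 below 0.05 N).
It fails at once if more than 16 N on the line-up stop (contact force between stop and anything else above 16 N).
It fails at once if a plug is tipped over (angle between any of plug_0, plug_1, plug_2, plug_3's own z axis and vertical above 0.6 rad).
It fails at once if the gripper touches a plug or the stop (contact force between any of the fingers, the arm and plug_0 above 0.5 N or contact force between any of the fingers, the arm and plug_1 above 0.5 N or contact force between any of the fingers, the arm and plug_2 above 0.5 N or contact force between any of the fingers, the arm and plug_3 above 0.5 N or contact force between any of the fingers, the arm and stop above 0.5 N).
It fails at once if a bystander is moved by more than 20 mm (distance of any of gauge_block, magnifier, dial, key, dropper from where it was at the start of the episode above 0.02 m).
It also fails if it takes over 70 s, if anything falls off the work surface, if the arm or the gripper's body presses on something with over 40 N, if the wrist force passes 120 N, or if a joint passes its speed limit or range.

ROBOT

A 6-joint arm with a two-finger parallel gripper is mounted at the origin on a cart in front of the work surface, level with it; the furniture and walls round the work are solid. World frame = base frame: x ahead of the robot, y to its left, z up, the work surface at z = 0. Lengths are in m, angles in rad, forces in N, time in s.
With the tool pointing down it reaches from about 0.35 to 0.775 m from the base axis. Payload 7.3 kg.
Tool frame: the origin (TCP) lies midway between the tips of the shut fingers; the grasp point (between the pads) lies 19 mm behind it; z points along the fingers, y is the line along which they close (so a half turn about z gives the same grasp; the last joint's range is limited). The gripper opens to 92 mm and grips with 3 to 60 N. Pads are 19 mm wide; open, the fingers measure 130 mm over their backs; the gripper's body (75 mm by 190 mm) begins 47 mm behind the grasp point.
Start: joints at [-1.271, 0.342, 1.524, -0, 1.275, -0.146], TCP at [0.226, -0.474, 0.204] pointing down, gripper open.
Joint ranges: [-2.53, 2.53], [-0.77, 2.02], [0.04, 2.7], [-1, 4.14], [0.28, 2.66], [-3.11, 3.11]. Speed limits (rad/s): [2.57, 2.57, 3.14, 3.14, 3.14, 3.14].

INTERFACE

Orientations are given as a rotation vector (axis times angle).
In Python, from workcell import observe, get_image, hand_in gives the robot as it stands.
- The arm moves only by the tool servo_tool, never from a script. Its argument "plan" is a list of rows, each an object with "linear": the shift along the world's x, y, z in mm, a list of three; "angular": the turn, a rotation vector about the world's x, y, z in degrees, a list of three. In form: [{"linear": [x, y, z], "angular": [ax, ay, az]}, ...]. A call has 1 to 12 rows; each row shifts and turns the commanded pose from where the row before left it; what a row does not reach is not made up. A row lasts 1/8 s, in which the tool goes at most 62.5 mm and 10.7 degrees, less where a joint would pass 70% of its speed; a pose out of reach is approached as far as the arm can. A call with a gripper value outside its range is refused whole. "fingers" is the opening, from 0 (shut) to 1 (fully open), set as the call begins (left out, the last holds). The fingers move at their own pace and stop on an object; "grip_force" is the grip in N (left out, the last holds). Time passes only in rows, so rows that do not move let the fingers close. It gives the time, the measured TCP pose, the force, the opening and the grip force at its end, in the units of the state.
- observe(): the state, without advancing time (a new reading comes with each control period).
- get_image(name): name is "side" or "top"; returns a dict with "frame" (420x560x3 uint8, blue, green, red), "fx", "fy", "cx", "cy" (pixels), "view" (4x4, takes a point from world to camera coordinates). Camera axes: x right, y down, z forward; pixel columns grow to the right and rows downward; lengths in m; the calibration is good to about 2 mm. A picture is of the moment at which its call begins. There is no depth.
- hand_in(): hands the job in; it is judged then, once.
The state is a dict: "t": time; "qpos": joint angles; "joint_vel": joint speeds; "effort": joint torques, N m; "ee_pos": TCP position; "orientation": TCP orientation; "force": force on the tool from outside, world axes, zero at the start; "torque": the same for the moment, N m; "grip_width": finger opening in m; "grasp_force": force on a finger pad.
Only numpy, scipy, OpenCV 4.12 (cv2) and the standard library are available. Lean on these libraries where they do the work, as an engineer would, in place of code of your own. Each camera call takes 0.05 s, during which the arm holds its last target. There are 200 camera calls.

## Working session

There is one attempt and no reset: what is moved stays moved. The work goes in short steps, Python scripts to look and compute and a tool call to move; the robot and the scene stay as the last step left them, time stands still between calls to the robot, and variables do not carry over. Pictures are saved under pics/ and viewed, at most 13 in all, crops included, and the job is handed in when it is done.

Besides the shell and the picture viewer there is one more tool, called after "Call:" in YAML: its name, and indented under it one key for each argument. servo_tool: Moves the arm, as the interface text tells. Its arguments: {"type":"object","properties":{"plan":{"type":"array"},"fingers":{"type":"number"},"grip_force":{"type":"number"}},"required":["plan"]}

```bash
mkdir -p pics; python3 - <<'E'
from workcell import observe,get_image
import cv2,numpy as np,pickle
s=observe();print(s['t'],s['ee_pos'],s['orientation'],s['grip_width'])
d={}
for n in('top','side'):
    g=get_image(n);d[n]=g;cv2.imwrite(f'pics/{n}0.png',g['frame']);print(n,g['fx'],g['cx'],g['cy'],np.round(g['view'],3).tolist())
pickle.dump(d,open('im0.pkl','wb'))
E
```

```text
0.0 [ 0.22625457 -0.47326921  0.2033407 ] [-3.06240387e+00 -6.94104072e-01  1.75509928e-04] 0.09194574170087429
top 426.52318175004393 283.4355110438366 202.5196521982462 [[-0.021, -1.0, 0.022, -0.118], [-0.994, 0.018, -0.112, 0.569], [0.111, -0.024, -0.993, 1.218], [0.0, 0.0, 0.0, 1.0]]
side 478.30156405952795 279.8665793796703 207.78173642981653 [[0.947, -0.322, 0.01, -0.545], [-0.169, -0.522, -0.836, 0.086], [0.275, 0.79, -0.549, 1.216], [0.0, 0.0, 0.0, 1.0]]
```

View pics/top0.png

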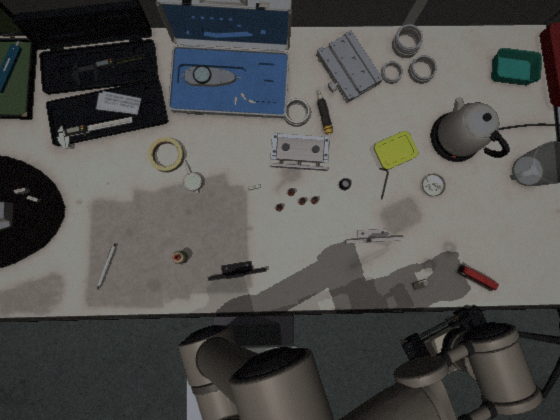

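View pics/side0.png

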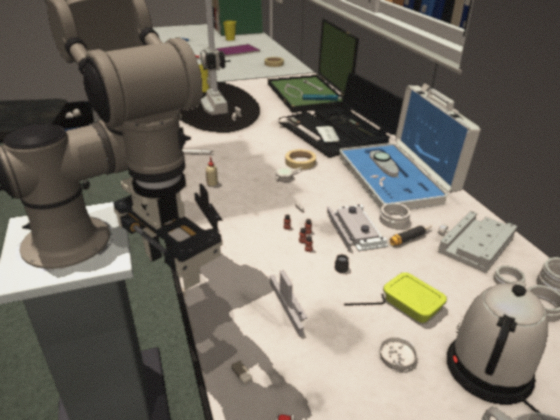

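Candidates: the steel straightedge at top (374,237), the black look-alike at (238,269), and the light pen at (107,265). I choose (374,237). The plugs are at about (280,207), (292,191), (303,201) and (315,200), and the stop is at (300,150). I'll check with a close crop.

```bash
python3 - <<'E'
import cv2,pickle,numpy as np
d=pickle.load(open('im0.pkl','rb'))
f=d['top']['frame'];c=f[125:251,240:410]
a=cv2.resize(c,None,fx=4.7,fy=4.7,interpolation=cv2.INTER_CUBIC)
a=cv2.convertScaleAbs(a,alpha=1.5);cv2.imwrite('pics/c1.png',a);print(a.shape)
f=d['side']['frame'];c=f[200:335,260:400]
a=cv2.resize(c,None,fx=4.4,fy=4.4,interpolation=cv2.INTER_CUBIC);cv2.imwrite('pics/c2.png',a);print(a.shape)
E
```

```text
(592, 799, 3)
(594, 616, 3)
```

View pics/c1.png

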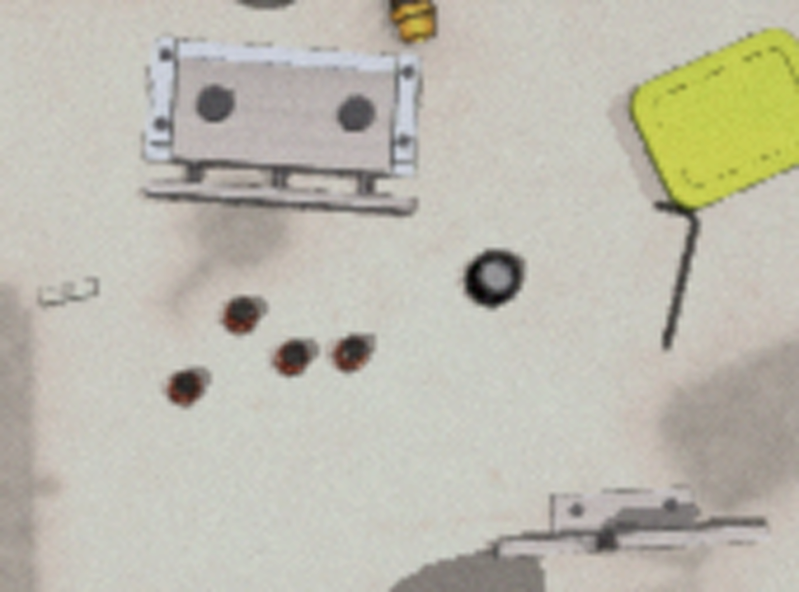

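View pics/c2.png

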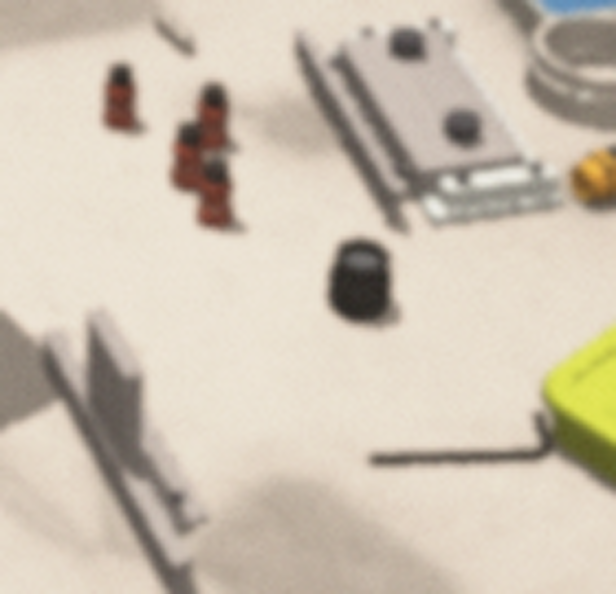

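The close crop confirms that (374,237) is bare steel with a tab. Its foot points away from the robot, so the working face looks at the robot and it needs a half turn. Next I'll locate everything and check with a projected overlay.

```bash
cat > h.py <<'E'
import numpy as np
def ray(g,u,v,z):
    V=np.array(g['view']);R=V[:3,:3];c=-R.T@V[:3,3]
    d=R.T@np.array([(u-g['cx'])/g['fx'],(v-g['cy'])/g['fy'],1]);return c+d*(z-c[2])/d[2]
def proj(g,P):
    V=np.array(g['view']);P=np.atleast_2d(P)@V[:3,:3].T+V[:3,3]
    return np.c_[g['fx']*P[:,0]/P[:,2]+g['cx'],g['fy']*P[:,1]/P[:,2]+g['cy']]
def box(x0,x1,y0,y1,z0,z1,pose):
    x,y,a=pose;c,s=np.cos(a),np.sin(a)
    P=np.array([[X,Y,Z] for X in(x0,x1) for Y in(y0,y1) for Z in(z0,z1)])/1000.
    return np.c_[x+c*P[:,0]-s*P[:,1],y+s*P[:,0]+c*P[:,1],P[:,2]]
E=[(a,b) for a in range(8) for b in range(a) if bin(a^b).count('1')==1]
E
python3 - <<'E'
import pickle,numpy as np
from h import *
d=pickle.load(open('im0.pkl','rb'));g=d['top'];s=d['side']
for n in d:
    V=d[n]['view'];print(n,'cam',-V[:3,:3].T@V[:3,3])
T=lambda x,y,z:np.round(ray(g,(x+.5)/4.7-.5+240,(y+.5)/4.7-.5+125,z)[:2]*1000,1)
S=lambda x,y,z:np.round(ray(s,(x+.5)/4.4-.5+260,(y+.5)/4.4-.5+200,z)[:2]*1000,1)
print('edge L,R',T(500,548,.026),T(768,525,.026),'foot',T(552,495,.005),T(690,487,.005))
print('rail front top L,R',T(143,196,.029),T(415,213,.029))
print('base',T(147,160,.008),T(413,175,.008),T(160,38,.008),T(420,54,.008))
for p in[(245,308),(298,350),(356,344),(190,380)]:print('plug top',T(*p,.04))
for p in[(213,88),(189,128),(215,163),(121,68)]:print('  side',S(*p,.04))
print('mag',T(497,272,.034),'gauge',T(40,296,.012),T(97,285,.012))
print('side tabtop',S(97,312,.088),S(138,375,.088))
print('side blade end',S(45,340,.026),'rail',S(300,35,.029),S(397,220,.029))
E
```

```text
top cam [ 0.42752812 -0.09864581  1.27593925]
side cam [ 0.19585408 -1.09109972  0.74486755]
edge L,R [ 450.5 -309.7] [ 461.4 -478.5] foot [ 483.8 -347.7] [ 487.1 -436.1]
rail front top L,R [676.4 -91.2] [ 662.6 -263. ]
base [704. -94.] [ 691.5 -265.3] [ 784.4 -103.8] [ 771.3 -272.5]
plug top [ 602.3 -153.5]
plug top [ 575.3 -185.9]
plug top [ 578.4 -222.1]
plug top [ 557.8 -118.4]
  side [ 600.4 -151.7]
  side [ 572.4 -184.9]
  side [ 574.2 -220.7]
  side [ 555.8 -115.2]
mag [ 623.2 -312.9] gauge [616.2 -24.5] [622.6 -60.8]
side tabtop [ 451.5 -372.5] [ 455.1 -419.7]
side blade end [ 443.4 -316.9] rail [679.6 -99.8] [ 655.9 -286.6]
```

```bash
python3 - <<'E'
import pickle,numpy as np,cv2
from h import *
d=pickle.load(open('im0.pkl','rb'))
se=(.456,-.394,np.radians(183.2)); st=(.6975,-.1797,np.radians(-4.5))
B=[(box(-5,5,-85,85,0,26,se),(0,255,0)),(box(-32,-5,-45,45,0,5,se),(255,0,0)),(box(-5,5,-25,25,26,88,se),(0,0,255)),
(box(-28,-23,-85,85,9,29,st),(0,160,0))]
for x,y in[(.601,-.1525),(.574,-.1855),(.576,-.2215),(.557,-.117)]:B.append((box(-10.5,10.5,-10.5,10.5,0,40,(x,y,0)),(255,0,255)))
out=[]
for n,(r0,r1,c0,c1) in dict(top=(160,251,240,410),side=(200,335,260,400)).items():
    g=d[n];k=4 if n=='side' else 2.35*2
    im=cv2.resize(g['frame'][r0:r1,c0:c1],None,fx=k,fy=k,interpolation=cv2.INTER_CUBIC)
    for P,col in B:
        q=((proj(g,P)-[c0,r0]+.5)*k*16).astype(int)
        for a,b in E:cv2.line(im,tuple(map(int,q[a])),tuple(map(int,q[b])),col,1,cv2.LINE_AA,4)
    cv2.imwrite(f'pics/o_{n}.png',im)
E
```

```text
(no output)
```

View pics/o_top.png

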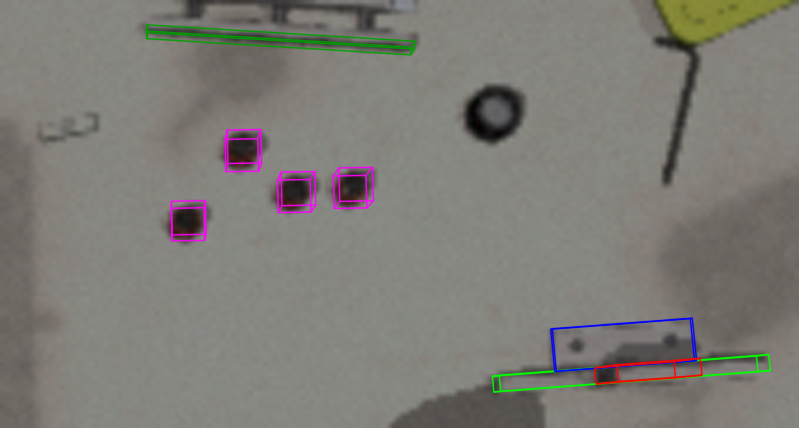

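View pics/o_side.png

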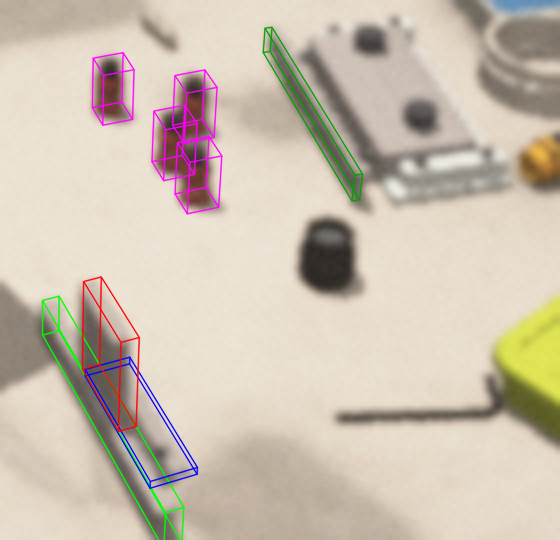

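The overlay matches in both views, with the edge at (374,237) and the plugs at (280,207) to (315,200).

- **Straightedge:** about (0.456, -0.394), yaw 183°.
- **Stop:** yaw about -4.5°, rail face near x 0.670 on the lane axis.

I'm moving above the tab now.

Call:
servo_tool:
  plan:
    - {"linear":[19,6.6,-3.6],"angular":[0,0,-9.4]}
    - {"linear":[19,6.6,-3.6],"angular":[0,0,-9.4]}
    - {"linear":[19,6.6,-3.6],"angular":[0,0,-9.4]}
    - {"linear":[19,6.6,-3.6],"angular":[0,0,-9.4]}
    - {"linear":[19,6.6,-3.6],"angular":[0,0,-9.4]}
    - {"linear":[19,6.6,-3.6],"angular":[0,0,-9.4]}
    - {"linear":[19,6.6,-3.6],"angular":[0,0,-9.4]}
    - {"linear":[19,6.6,-3.6],"angular":[0,0,-9.4]}
    - {"linear":[19,6.6,-3.6],"angular":[0,0,-9.4]}
    - {"linear":[19,6.6,-3.6],"angular":[0,0,-9.4]}
    - {"linear":[20,6.6,-3.6],"angular":[0,0,-9.4]}
    - {"linear":[20,6.6,-3.6],"angular":[0,0,-9.4]}
  fingers: 1
  grip_force: 60

```text
t: 1.6
ee_pos: [0.4568, -0.394, 0.1602]
orientation: [-2.268, 2.174, 0.002]
force: [-0.2, 0.8, -0.9]
grip_width: 0.0917
grasp_force: 0.0
```

```bash
cat > st.py <<'E'
from workcell import observe
import numpy as np
from scipy.spatial.transform import Rotation as R
def show():
    s=observe();M=R.from_rotvec(s['orientation']).as_matrix()
    print('t',round(s['t'],2),'p',np.round(np.array(s['ee_pos'])*1000,1),'yawY',np.round(np.degrees(np.arctan2(M[1,1],M[0,1])),2),'z',np.round(M[:,2],3),'q',np.round(s['qpos'],2),'F',np.round(s['force'],2),'T',np.round(s['torque'],2),'w',round(s['grip_width']*1000,1),s['grasp_force'])
if __name__=='__main__':show()
E
python3 st.py
```

```text
t 1.6 p [ 456.8 -394.   160.2] yawY -177.57 z [-0.001  0.001 -1.   ] q [-0.84  0.52  1.36 -0.    1.26  2.26] F [-0.24  0.81 -0.87] T [ 0.11 -0.   -0.04] w 91.7 0.0
```

Call:
servo_tool:
  plan:
    - {"linear":[0,0,-16],"angular":[0,0,0.6]}
    - {"linear":[0,0,-16],"angular":[0,0,0]}
    - {"linear":[0,0,-16],"angular":[0,0,0]}
    - {"linear":[0,0,-16],"angular":[0,0,0]}
    - {"linear":[0,0,-16],"angular":[0,0,0]}
    - {"linear":[0,0,-16],"angular":[0,0,0]}
    - {"linear":[0,0,-10],"angular":[0,0,0]}
    - {"linear":[0,0,-5],"angular":[0,0,0]}
    - {"linear":[0,0,0],"angular":[0,0,0]}

```text
t: 2.72
ee_pos: [0.4564, -0.3945, 0.0497]
orientation: [2.285, -2.155, -0.0]
force: [0.2, -0.6, -0.0]
grip_width: 0.0917
grasp_force: 0.0
```

Call:
servo_tool:
  plan:
    - {"linear":[0,0,0],"angular":[0,0,0]}
    - {"linear":[0,0,0],"angular":[0,0,0]}
    - {"linear":[0,0,0],"angular":[0,0,0]}
    - {"linear":[0,0,0],"angular":[0,0,0]}
    - {"linear":[0,0,0],"angular":[0,0,0]}
    - {"linear":[0,0,0],"angular":[0,0,0]}
    - {"linear":[0,0,0],"angular":[0,0,0]}
    - {"linear":[0,0,0],"angular":[0,0,0]}
  fingers: 0
  grip_force: 60

```text
t: 3.72
ee_pos: [0.4563, -0.3945, 0.0498]
orientation: [2.285, -2.156, -0.0]
force: [-1.6, -0.6, 1.6]
grip_width: 0.0169
grasp_force: 0.6
```

```bash
python3 st.py
```

```text
t 3.73 p [ 456.3 -394.5   49.8] yawY -176.66 z [-0.  0. -1.] q [-0.84  0.64  1.49 -0.    1.02  2.24] F [-1.64 -0.61  1.58] T [ 0.11  0.24 -0.03] w 16.9 0.6206733360886574
```

Still closing. I'll wait for the fingers to finish, then lift.

Call:
servo_tool:
  plan:
    - {"linear":[0,0,0],"angular":[0,0,0]}
    - {"linear":[0,0,0],"angular":[0,0,0]}
    - {"linear":[0,0,0],"angular":[0,0,0]}
    - {"linear":[0,0,0],"angular":[0,0,0]}

```text
t: 4.22
ee_pos: [0.4563, -0.3944, 0.0496]
orientation: [-2.285, 2.156, 0.001]
force: [0.2, 0.1, -2.9]
grip_width: 0.0095
grasp_force: 59.9
```

```bash
python3 st.py
```

```text
t 4.22 p [ 456.3 -394.4   49.6] yawY -176.66 z [-0.  0. -1.] q [-0.84  0.64  1.49 -0.    1.02  2.24] F [ 0.2   0.05 -2.94] T [ 0.1   0.01 -0.01] w 9.5 59.88306283950806
```

Call:
servo_tool:
  plan:
    - {"linear":[0,0,10],"angular":[0,0,0]}
    - {"linear":[0,0,20],"angular":[0,0,0]}
    - {"linear":[0,0,20],"angular":[0,0,4]}
    - {"linear":[3,12,0],"angular":[0,0,9.5]}
    - {"linear":[3,12,0],"angular":[0,0,9.5]}
    - {"linear":[3,12,0],"angular":[0,0,9.5]}
    - {"linear":[3,12,0],"angular":[0,0,9.5]}
    - {"linear":[3,12,0],"angular":[0,0,9.5]}
    - {"linear":[3,12,0],"angular":[0,0,9.5]}
    - {"linear":[3,12,0],"angular":[0,0,9.5]}
    - {"linear":[3,12,0],"angular":[0,0,9.5]}
    - {"linear":[3,12,0],"angular":[0,0,9.5]}

```text
t: 5.72
ee_pos: [0.4837, -0.2863, 0.1007]
orientation: [3.14, 0.087, 0.001]
force: [0.2, -0.2, -3.3]
grip_width: 0.0093
grasp_force: 59.9
```

Call:
servo_tool:
  plan:
    - {"linear":[3,12,0],"angular":[0,0,9.5]}
    - {"linear":[3,12,0],"angular":[0,0,9.5]}
    - {"linear":[3,12,0],"angular":[0,0,9.5]}
    - {"linear":[3,12,0],"angular":[0,0,9.5]}
    - {"linear":[3,12,0],"angular":[0,0,9.5]}
    - {"linear":[3,12,0],"angular":[0,0,9.5]}
    - {"linear":[3,12,0],"angular":[0,0,9.5]}
    - {"linear":[3,12,0],"angular":[0,0,9.5]}
    - {"linear":[3,12,0],"angular":[0,0,4]}
    - {"linear":[2,8,0],"angular":[0,0,2]}
    - {"linear":[0,5,0],"angular":[0,0,0]}
    - {"linear":[0,0,0],"angular":[0,0,0]}

```text
t: 7.22
ee_pos: [0.5123, -0.1654, 0.1]
orientation: [2.32, 2.119, -0.0]
force: [-0.4, -0.1, -2.9]
grip_width: 0.0095
grasp_force: 59.9
```

```bash
python3 st.py; python3 - <<'E'
import pickle,numpy as np,cv2
from h import *
from workcell import observe,get_image
from scipy.spatial.transform import Rotation as R
s=observe();M=R.from_rotvec(s['orientation']).as_matrix();a=np.arctan2(M[1,1],M[0,1])
p=s['ee_pos'];dz=p[2]-.0496
se=(p[0],p[1],a);st=(.6975,-.1797,np.radians(-4.5))
B=[(box(-5,5,-85,85,0,26,se)+[0,0,dz],(0,255,0)),(box(-32,-5,-45,45,0,5,se)+[0,0,dz],(255,0,0)),(box(-28,-23,-85,85,9,29,st),(0,160,0))]
ims=[]
for n,(r0,r1,c0,c1) in dict(top=(140,260,220,360),side=(160,310,240,400)).items():
    g=get_image(n);k=400/(c1-c0)
    im=cv2.resize(g['frame'][r0:r1,c0:c1],None,fx=k,fy=k,interpolation=cv2.INTER_CUBIC)
    for P,col in B:
        q=((proj(g,P)-[c0,r0]+.5)*k*16).astype(int)
        for i,j in E:cv2.line(im,tuple(map(int,q[i])),tuple(map(int,q[j])),col,1,cv2.LINE_AA,4)
    ims.append(im)
h=max(i.shape[0] for i in ims);ims=[cv2.copyMakeBorder(i,0,h-i.shape[0],0,0,0) for i in ims]
o=np.hstack(ims);print(o.shape);cv2.imwrite('pics/pre.png',o)
E
```

```text
t 7.22 p [ 512.3 -165.4  100. ] yawY -5.19 z [ 0. -0. -1.] q [-0.45  0.47  1.63 -0.    1.04 -0.36] F [-0.41 -0.08 -2.93] T [-0.04 -0.04 -0.05] w 9.5 59.88341689109802
(375, 800, 3)
```

View pics/pre.png

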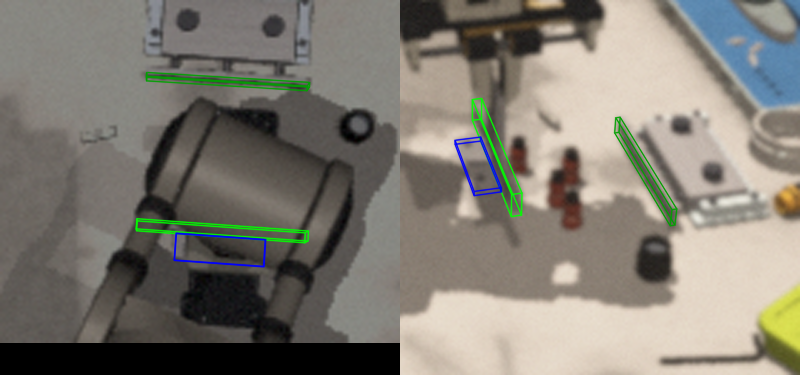

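The picture shows the edge held with its face to the plugs and its foot (480,165) towards the robot. The plugs at (518,155) to (572,210) are untouched. Now lower to 5 mm clearance.

Call:
servo_tool:
  plan:
    - {"linear":[0,0,-10],"angular":[0,0,0.6]}
    - {"linear":[0,0,-12],"angular":[0,0,0]}
    - {"linear":[0,0,-12],"angular":[0,0,0]}
    - {"linear":[0,0,-8],"angular":[0,0,0]}
    - {"linear":[0,0,-3],"angular":[0,0,0]}
    - {"linear":[0,0,0],"angular":[0,0,0]}
    - {"linear":[0,0,0],"angular":[0,0,0]}

```text
t: 8.2
ee_pos: [0.5127, -0.1656, 0.0552]
orientation: [2.307, 2.131, 0.001]
force: [0.7, -0.4, -2.1]
grip_width: 0.0095
grasp_force: 59.9
```

```bash
python3 st.py
```

```text
t 8.2 p [ 512.7 -165.6   55.2] yawY -4.56 z [ 0.001 -0.    -1.   ] q [-0.45  0.53  1.68  0.    0.93 -0.38] F [ 0.7  -0.44 -2.13] T [ 0.03 -0.05  0.06] w 9.5 59.88322734832764
```

Call:
servo_tool:
  plan:
    - {"linear":[4,-0.31,-0.2],"angular":[0,0,0]}
    - {"linear":[4,-0.31,0],"angular":[0,0,0]}
    - {"linear":[4,-0.31,0],"angular":[0,0,0]}
    - {"linear":[4,-0.31,0],"angular":[0,0,0]}
    - {"linear":[3,-0.24,0],"angular":[0,0,0]}
    - {"linear":[3,-0.24,0],"angular":[0,0,0]}
    - {"linear":[3,-0.24,0],"angular":[0,0,0]}
    - {"linear":[3,-0.24,0],"angular":[0,0,0]}
    - {"linear":[3,-0.24,0],"angular":[0,0,0]}
    - {"linear":[3,-0.24,0],"angular":[0,0,0]}
    - {"linear":[3,-0.24,0],"angular":[0,0,0]}
    - {"linear":[3,-0.24,0],"angular":[0,0,0]}

```text
t: 9.7
ee_pos: [0.5526, -0.1687, 0.0546]
orientation: [2.308, 2.131, 0.0]
force: [-0.2, -0.9, -2.6]
grip_width: 0.0094
grasp_force: 59.9
```

Call:
servo_tool:
  plan:
    - {"linear":[3,-0.24,0],"angular":[0,0,0]}
    - {"linear":[3,-0.24,0],"angular":[0,0,0]}
    - {"linear":[3,-0.24,0],"angular":[0,0,0]}
    - {"linear":[3,-0.24,0],"angular":[0,0,0]}
    - {"linear":[3,-0.24,0],"angular":[0,0,0]}
    - {"linear":[3,-0.24,0],"angular":[0,0,0]}
    - {"linear":[3,-0.24,0],"angular":[0,0,0]}
    - {"linear":[3,-0.24,0],"angular":[0,0,0]}
    - {"linear":[3,-0.24,0],"angular":[0,0,0]}
    - {"linear":[3,-0.24,0],"angular":[0,0,0]}
    - {"linear":[3,-0.24,0],"angular":[0,0,0]}
    - {"linear":[3,-0.24,0],"angular":[0,0,0]}

```text
t: 11.2
ee_pos: [0.5885, -0.1715, 0.0546]
orientation: [-2.308, -2.131, 0.0]
force: [-0.5, 0.0, -1.6]
grip_width: 0.0093
grasp_force: 59.9
```

```bash
python3 st.py; python3 - <<'E'
import cv2,numpy as np
from workcell import get_image
g=get_image('side');cv2.imwrite('pics/mid.png',cv2.resize(g['frame'][170:300,270:410],None,fx=4,fy=4,interpolation=cv2.INTER_CUBIC))
E
```

```text
t 11.2 p [ 588.5 -171.5   54.6] yawY -4.56 z [-0.  0. -1.] q [-0.41  0.64  1.46  0.    1.04 -0.33] F [-0.5   0.01 -1.58] T [-0.03  0.08 -0.  ] w 9.3 59.894031286239624
```

View pics/mid.png

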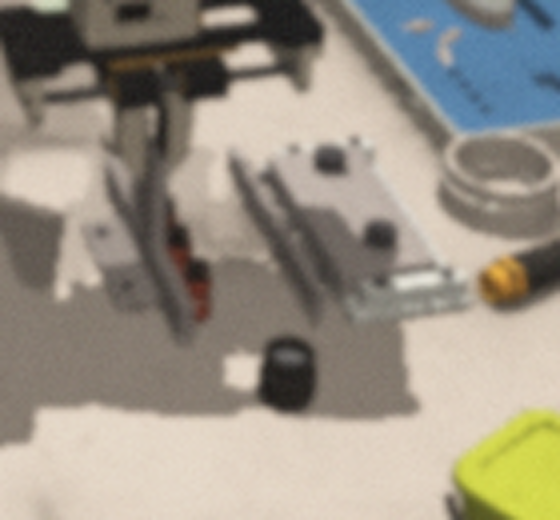

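Blade at (160,250) in the crop, with plugs upright on its face at (180,240) and (200,290). Continue, then creep.

Call:
servo_tool:
  plan:
    - {"linear":[3,-0.24,0],"angular":[0,0,0]}
    - {"linear":[3,-0.24,0],"angular":[0,0,0]}
    - {"linear":[3,-0.24,0],"angular":[0,0,0]}
    - {"linear":[3,-0.24,0],"angular":[0,0,0]}
    - {"linear":[3,-0.24,0],"angular":[0,0,0]}
    - {"linear":[3,-0.24,0],"angular":[0,0,0]}
    - {"linear":[3,-0.24,0],"angular":[0,0,0]}
    - {"linear":[3,-0.24,0],"angular":[0,0,0]}
    - {"linear":[3,-0.24,0],"angular":[0,0,0]}
    - {"linear":[3,-0.24,0],"angular":[0,0,0]}
    - {"linear":[3,-0.24,0],"angular":[0,0,0]}
    - {"linear":[3,-0.24,0],"angular":[0,0,0]}

```text
t: 12.75
ee_pos: [0.6246, -0.1745, 0.0546]
orientation: [2.308, 2.131, 0.0]
force: [-0.5, -0.7, -2.9]
grip_width: 0.0092
grasp_force: 59.9
```

Call:
servo_tool:
  plan:
    - {"linear":[1,-0.08,0],"angular":[0,0,0]}
    - {"linear":[1,-0.08,0],"angular":[0,0,0]}
    - {"linear":[1,-0.08,0],"angular":[0,0,0]}
    - {"linear":[1,-0.08,0],"angular":[0,0,0]}
    - {"linear":[1,-0.08,0],"angular":[0,0,0]}
    - {"linear":[1,-0.08,0],"angular":[0,0,0]}
    - {"linear":[1,-0.08,0],"angular":[0,0,0]}
    - {"linear":[1,-0.08,0],"angular":[0,0,0]}
    - {"linear":[1,-0.08,0],"angular":[0,0,0]}
    - {"linear":[1,-0.08,0],"angular":[0,0,0]}

```text
t: 14.0
ee_pos: [0.6345, -0.1752, 0.0547]
orientation: [2.308, 2.131, 0.0]
force: [-0.7, -0.7, -2.1]
grip_width: 0.0092
grasp_force: 59.9
```

```bash
python3 st.py
```

```text
t 14.0 p [ 634.5 -175.2   54.7] yawY -4.56 z [ 0. -0. -1.] q [-0.39  0.72  1.31  0.    1.12 -0.31] F [-0.67 -0.66 -2.13] T [-0.    0.11  0.04] w 9.2 59.89314079284668
```

Call:
servo_tool:
  plan:
    - {"linear":[1,-0.08,0],"angular":[0,0,0]}
    - {"linear":[1,-0.08,0],"angular":[0,0,0]}
    - {"linear":[1,-0.08,0],"angular":[0,0,0]}
    - {"linear":[1,-0.08,0],"angular":[0,0,0]}

```text
t: 14.5
ee_pos: [0.6385, -0.1755, 0.0546]
orientation: [2.308, 2.131, 0.0]
force: [-0.7, -0.6, -2.3]
grip_width: 0.0097
grasp_force: 59.9
```

Call:
servo_tool:
  plan:
    - {"linear":[1,-0.08,0],"angular":[0,0,0]}
    - {"linear":[1,-0.08,0],"angular":[0,0,0]}

```text
t: 14.75
ee_pos: [0.6405, -0.1757, 0.0546]
orientation: [2.308, 2.131, 0.0]
force: [0.1, -1.2, -3.9]
grip_width: 0.0094
grasp_force: 59.9
```

Call:
servo_tool:
  plan:
    - {"linear":[1,-0.08,0],"angular":[0,0,0]}
    - {"linear":[0.5,-0.04,0],"angular":[0,0,0]}

```text
t: 15.0
ee_pos: [0.6419, -0.1758, 0.0546]
orientation: [2.308, 2.131, 0.0]
force: [-0.3, -0.3, -3.3]
grip_width: 0.0098
grasp_force: 59.9
```

Call:
servo_tool:
  plan:
    - {"linear":[0.5,-0.04,0],"angular":[0,0,0]}
    - {"linear":[0.5,-0.04,0],"angular":[0,0,0]}

```text
t: 15.25
ee_pos: [0.6429, -0.1759, 0.0546]
orientation: [2.308, 2.131, 0.0]
force: [-0.5, -0.5, -2.5]
grip_width: 0.0095
grasp_force: 59.9
```

Call:
servo_tool:
  plan:
    - {"linear":[0.5,-0.04,0],"angular":[0,0,0]}
    - {"linear":[0.5,-0.04,0],"angular":[0,0,0]}

```text
t: 15.5
ee_pos: [0.6439, -0.176, 0.0546]
orientation: [2.308, 2.131, 0.0]
force: [-1.2, -0.1, -1.9]
grip_width: 0.0093
grasp_force: 59.9
```

Call:
servo_tool:
  plan:
    - {"linear":[0.5,-0.04,0],"angular":[0,0,0]}
    - {"linear":[0.5,-0.04,0],"angular":[0,0,0]}

```text
t: 15.75
ee_pos: [0.6449, -0.1761, 0.0546]
orientation: [2.308, 2.131, 0.0]
force: [-0.3, 0.2, -3.1]
grip_width: 0.0093
grasp_force: 59.9
```

Call:
servo_tool:
  plan:
    - {"linear":[0.5,-0.04,0],"angular":[0,0,0]}
    - {"linear":[0.5,-0.04,0],"angular":[0,0,0]}

```text
t: 16.0
ee_pos: [0.6457, -0.1761, 0.0546]
orientation: [-2.308, -2.131, 0.001]
force: [-1.6, 0.0, -1.9]
grip_width: 0.0097
grasp_force: 59.9
```

Call:
servo_tool:
  plan:
    - {"linear":[0.5,-0.04,0],"angular":[0,0,0]}
    - {"linear":[0.5,-0.04,0],"angular":[0,0,0]}

```text
t: 16.25
ee_pos: [0.6463, -0.1761, 0.0545]
orientation: [-2.307, -2.131, 0.001]
force: [-3.4, 0.1, -2.0]
grip_width: 0.0095
grasp_force: 60.0
```

Call:
servo_tool:
  plan:
    - {"linear":[0.5,-0.04,0],"angular":[0,0,0]}
    - {"linear":[0,0,0],"angular":[0,0,0]}

```text
t: 16.5
ee_pos: [0.6469, -0.1762, 0.0545]
orientation: [-2.307, -2.131, 0.001]
force: [-5.7, 0.3, -2.6]
grip_width: 0.0095
grasp_force: 60.0
```

```bash
python3 st.py
```

```text
t 16.5 p [ 646.9 -176.2   54.5] yawY -4.56 z [-0.001  0.    -1.   ] q [-0.38  0.74  1.26 -0.    1.14 -0.3 ] F [-5.69  0.25 -2.58] T [ 0.03  0.97 -0.1 ] w 9.5 60.00655710697174
```

Call:
servo_tool:
  plan:
    - {"linear":[0.5,-0.04,0],"angular":[0,0,0]}
    - {"linear":[0,0,0],"angular":[0,0,0]}

```text
t: 16.75
ee_pos: [0.6474, -0.1762, 0.0545]
orientation: [-2.307, -2.131, 0.001]
force: [-4.8, 0.6, -0.9]
grip_width: 0.0096
grasp_force: 60.0
```

Call:
servo_tool:
  plan:
    - {"linear":[0.5,-0.04,0],"angular":[0,0,0]}
    - {"linear":[0,0,0],"angular":[0,0,0]}

```text
t: 17.0
ee_pos: [0.6477, -0.1762, 0.0544]
orientation: [-2.307, -2.13, 0.002]
force: [-5.7, 0.7, -0.8]
grip_width: 0.0091
grasp_force: 60.1
```

Call:
servo_tool:
  plan:
    - {"linear":[0.5,-0.04,0],"angular":[0,0,0]}
    - {"linear":[0.5,-0.04,0],"angular":[0,0,0]}

```text
t: 17.25
ee_pos: [0.6483, -0.1763, 0.0543]
orientation: [-2.307, -2.13, 0.002]
force: [-6.2, 0.8, -0.9]
grip_width: 0.0097
grasp_force: 60.2
```

Call:
servo_tool:
  plan:
    - {"linear":[0.5,-0.04,0],"angular":[0,0,0]}
    - {"linear":[0,0,0],"angular":[0,0,0]}

```text
t: 17.5
ee_pos: [0.6486, -0.1763, 0.0542]
orientation: [-2.306, -2.129, 0.003]
force: [-6.7, 0.6, -1.3]
grip_width: 0.0097
grasp_force: 60.2
```

```bash
python3 st.py
```

```text
t 17.5 p [ 648.6 -176.3   54.2] yawY -4.56 z [-0.003  0.001 -1.   ] q [-0.38  0.74  1.26 -0.    1.14 -0.3 ] F [-6.7   0.58 -1.32] T [ 0.04  1.67 -0.18] w 9.7 60.17221748828888
```

Call:
servo_tool:
  plan:
    - {"linear":[0.5,-0.04,0.3],"angular":[0,0,0]}
    - {"linear":[0.5,-0.04,0],"angular":[0,0,0]}
    - {"linear":[0,0,0],"angular":[0,0,0]}

```text
t: 17.88
ee_pos: [0.6493, -0.1763, 0.0543]
orientation: [-2.306, -2.129, 0.003]
force: [-8.0, 0.1, -1.6]
grip_width: 0.0096
grasp_force: 60.2
```

Call:
servo_tool:
  plan:
    - {"linear":[0.5,-0.04,0],"angular":[0,0,0]}
    - {"linear":[0,0,0],"angular":[0,0,0]}

```text
t: 18.12
ee_pos: [0.6496, -0.1763, 0.0543]
orientation: [-2.305, -2.129, 0.004]
force: [-7.4, 1.4, 0.1]
grip_width: 0.0093
grasp_force: 60.3
```

```bash
python3 st.py
```

```text
t 18.12 p [ 649.6 -176.3   54.3] yawY -4.56 z [-0.004  0.001 -1.   ] q [-0.38  0.75  1.25 -0.    1.15 -0.3 ] F [-7.38  1.36  0.1 ] T [ 0.07  1.91 -0.14] w 9.3 60.26828348636627
```

Call:
servo_tool:
  plan:
    - {"linear":[0.5,-0.04,0.2],"angular":[0,0,0]}
    - {"linear":[0.5,-0.04,0],"angular":[0,0,0]}
    - {"linear":[0,0,0],"angular":[0,0,0]}

```text
t: 18.5
ee_pos: [0.6502, -0.1763, 0.0543]
orientation: [-2.305, -2.128, 0.005]
force: [-9.0, 0.6, -1.5]
grip_width: 0.0091
grasp_force: 60.3
```

Call:
servo_tool:
  plan:
    - {"linear":[0.5,-0.04,0],"angular":[0,0,0]}
    - {"linear":[0,0,0],"angular":[0,0,0]}

```text
t: 18.75
ee_pos: [0.6505, -0.1763, 0.0543]
orientation: [-2.305, -2.128, 0.005]
force: [-9.6, 1.2, -0.1]
grip_width: 0.0094
grasp_force: 60.4
```

```bash
python3 st.py
```

```text
t 18.75 p [ 650.5 -176.3   54.3] yawY -4.56 z [-0.006  0.001 -1.   ] q [-0.38  0.75  1.25 -0.    1.15 -0.3 ] F [-9.57  1.22 -0.09] T [ 0.16  2.23 -0.18] w 9.4 60.3767591714859
```

Push is about 9.3 N. Hold.

Call:
servo_tool:
  plan:
    - {"linear":[0.3,-0.02,0],"angular":[0,0,0]}
    - {"linear":[0,0,0],"angular":[0,0,0]}
    - {"linear":[0,0,0],"angular":[0,0,0]}
    - {"linear":[0,0,0],"angular":[0,0,0]}
    - {"linear":[0,0,0],"angular":[0,0,0]}
    - {"linear":[0,0,0],"angular":[0,0,0]}

```text
t: 19.5
ee_pos: [0.6507, -0.1764, 0.0544]
orientation: [-2.304, -2.128, 0.005]
force: [-10.9, 0.5, 0.9]
grip_width: 0.0095
grasp_force: 60.4
```

Call:
servo_tool:
  plan:
    - {"linear":[0,0,0],"angular":[0,0,0]}
    - {"linear":[0,0,0],"angular":[0,0,0]}
    - {"linear":[0,0,0],"angular":[0,0,0]}
    - {"linear":[0,0,0],"angular":[0,0,0]}
    - {"linear":[0,0,0],"angular":[0,0,0]}
    - {"linear":[0,0,0],"angular":[0,0,0]}
    - {"linear":[0,0,0],"angular":[0,0,0]}
    - {"linear":[0,0,0],"angular":[0,0,0]}

```text
t: 20.5
ee_pos: [0.6507, -0.1763, 0.0543]
orientation: [-2.304, -2.128, 0.005]
force: [-10.4, 0.7, -0.5]
grip_width: 0.0091
grasp_force: 60.4
```

```bash
python3 st.py;python3 - <<'E'
import cv2,numpy as np
from workcell import get_image
g=get_image('side');cv2.imwrite('pics/press.png',cv2.resize(g['frame'][180:270,290:390],None,fx=6,fy=6,interpolation=cv2.INTER_CUBIC))
E
```

```text
t 20.5 p [ 650.7 -176.3   54.3] yawY -4.56 z [-0.006  0.001 -1.   ] q [-0.38  0.75  1.24 -0.    1.15 -0.3 ] F [-10.39   0.66  -0.45] T [ 0.13  2.34 -0.1 ] w 9.1 60.4058039188385
```

View pics/press.png

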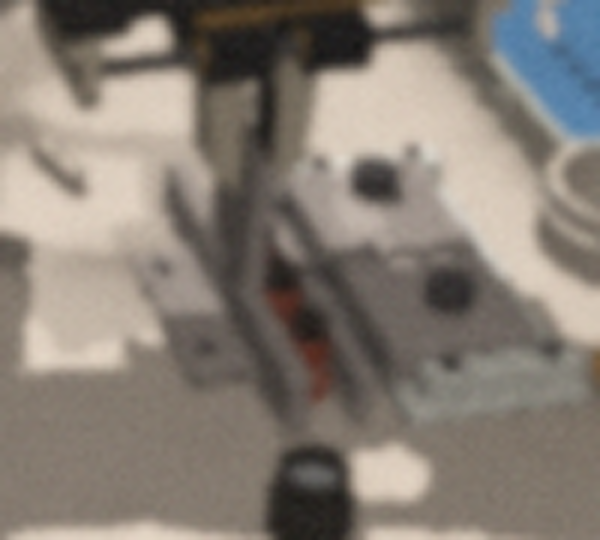

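Pressed row: plugs upright at (285,285) and (312,360), between blade and rail. The press held at about 10 N for more than 1 s. Now draw back slowly.

Call:
servo_tool:
  plan:
    - {"linear":[-0.4,0.03,0],"angular":[0,0,0]}
    - {"linear":[-0.4,0.03,0],"angular":[0,0,0]}
    - {"linear":[-0.4,0.03,0],"angular":[0,0,0]}
    - {"linear":[-0.4,0.03,0],"angular":[0,0,0]}
    - {"linear":[-0.4,0.03,0],"angular":[0,0,0]}
    - {"linear":[-0.4,0.03,0],"angular":[0,0,0]}
    - {"linear":[-0.4,0.03,0],"angular":[0,0,0]}
    - {"linear":[-0.4,0.03,0],"angular":[0,0,0]}
    - {"linear":[-0.4,0.03,0],"angular":[0,0,0]}
    - {"linear":[-0.4,0.03,0],"angular":[0,0,0]}
    - {"linear":[-0.4,0.03,0],"angular":[0,0,0]}
    - {"linear":[-0.4,0.03,0],"angular":[0,0,0]}

```text
t: 22.05
ee_pos: [0.648, -0.1762, 0.0548]
orientation: [-2.307, -2.131, 0.001]
force: [-4.3, 0.4, -3.1]
grip_width: 0.0094
grasp_force: 60.1
```

Call:
servo_tool:
  plan:
    - {"linear":[-0.4,0.03,0],"angular":[0,0,0]}
    - {"linear":[-0.4,0.03,0],"angular":[0,0,0]}
    - {"linear":[-0.4,0.03,0],"angular":[0,0,0]}
    - {"linear":[-0.4,0.03,0],"angular":[0,0,0]}
    - {"linear":[-0.5,0.04,0],"angular":[0,0,0]}
    - {"linear":[-0.5,0.04,0],"angular":[0,0,0]}
    - {"linear":[-0.5,0.04,0],"angular":[0,0,0]}
    - {"linear":[-0.5,0.04,0],"angular":[0,0,0]}
    - {"linear":[-1,0.08,0],"angular":[0,0,0]}
    - {"linear":[-1,0.08,0],"angular":[0,0,0]}
    - {"linear":[-1,0.08,0],"angular":[0,0,0]}
    - {"linear":[-1,0.08,0],"angular":[0,0,0]}

```text
t: 23.55
ee_pos: [0.6408, -0.1758, 0.0552]
orientation: [2.308, 2.131, 0.0]
force: [-0.5, -0.2, -2.2]
grip_width: 0.0096
grasp_force: 60.0
```

Call:
servo_tool:
  plan:
    - {"linear":[-2,0.16,0],"angular":[0,0,0]}
    - {"linear":[-3,0.24,0],"angular":[0,0,0]}
    - {"linear":[-5,0.39,0],"angular":[0,0,0]}
    - {"linear":[-5,0.39,0],"angular":[0,0,0]}
    - {"linear":[-5,0.39,0],"angular":[0,0,0]}
    - {"linear":[-5,0.39,0],"angular":[0,0,0]}
    - {"linear":[-5,0.39,0],"angular":[0,0,0]}
    - {"linear":[-5,0.39,0],"angular":[0,0,0]}
    - {"linear":[-5,0.39,0],"angular":[0,0,0]}
    - {"linear":[-5,0.39,0],"angular":[0,0,0]}
    - {"linear":[-3,0.24,0],"angular":[0,0,0]}
    - {"linear":[-2,0.16,0],"angular":[0,0,0]}

```text
t: 25.05
ee_pos: [0.5907, -0.1719, 0.0552]
orientation: [2.308, 2.131, 0.0]
force: [0.6, -0.7, -2.8]
grip_width: 0.0092
grasp_force: 60.0
```

```bash
python3 st.py;python3 - <<'E'
import cv2,numpy as np
from workcell import get_image
g=get_image('side');cv2.imwrite('pics/back.png',cv2.resize(g['frame'][180:290,270:390],None,fx=5,fy=5,interpolation=cv2.INTER_CUBIC))
E
```

```text
t 25.05 p [ 590.7 -171.9   55.2] yawY -4.56 z [ 0. -0. -1.] q [-0.41  0.65  1.45  0.    1.04 -0.33] F [ 0.58 -0.66 -2.84] T [-0.02 -0.13  0.02] w 9.2 59.95648205280304
```

View pics/back.png

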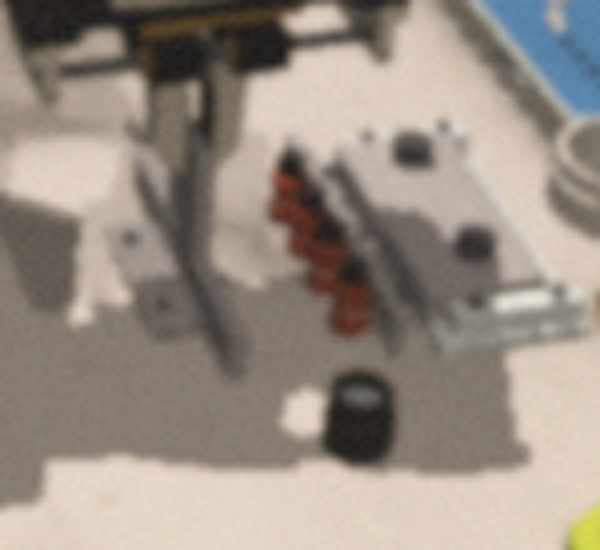

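The row of four plugs stands upright along the rail at (285,175), (305,225), (325,260) and (350,300), and the blade is well clear at (190,260). Go back 30 mm more and set down.

Call:
servo_tool:
  plan:
    - {"linear":[-5,0.39,0],"angular":[0,0,0]}
    - {"linear":[-10,0.8,0],"angular":[0,0,0]}
    - {"linear":[-10,0.8,0],"angular":[0,0,0]}
    - {"linear":[-5,0.39,0],"angular":[0,0,0]}
    - {"linear":[0,0,-2],"angular":[0,0,0]}
    - {"linear":[0,0,-1],"angular":[0,0,0]}
    - {"linear":[0,0,-1],"angular":[0,0,0]}
    - {"linear":[0,0,-0.5],"angular":[0,0,0]}
    - {"linear":[0,0,0],"angular":[0,0,0]}

```text
t: 26.22
ee_pos: [0.5608, -0.1694, 0.0505]
orientation: [-2.308, -2.131, -0.0]
force: [0.0, 0.3, -2.3]
grip_width: 0.0092
grasp_force: 60.0
```

Call:
servo_tool:
  plan:
    - {"linear":[0,0,-0.4],"angular":[0,0,0]}
    - {"linear":[0,0,-0.3],"angular":[0,0,0]}
    - {"linear":[0,0,0],"angular":[0,0,0]}

```text
t: 26.6
ee_pos: [0.5608, -0.1695, 0.0499]
orientation: [2.308, 2.131, 0.0]
force: [-0.1, 0.7, -3.2]
grip_width: 0.0096
grasp_force: 60.0
```

```bash
python3 st.py
```

```text
t 26.6 p [ 560.8 -169.5   49.9] yawY -4.56 z [ 0. -0. -1.] q [-0.42  0.61  1.54  0.    0.99 -0.34] F [-0.15  0.69 -3.24] T [-0.01 -0.04  0.03] w 9.6 59.95645523071289
```

Call:
servo_tool:
  plan:
    - {"linear":[0,0,-0.3],"angular":[0,0,0]}
    - {"linear":[0,0,-0.3],"angular":[0,0,0]}
    - {"linear":[0,0,0],"angular":[0,0,0]}

```text
t: 26.98
ee_pos: [0.5608, -0.1695, 0.0493]
orientation: [-2.308, -2.131, -0.0]
force: [-0.6, 0.0, -2.2]
grip_width: 0.0097
grasp_force: 60.0
```

Call:
servo_tool:
  plan:
    - {"linear":[0,0,0],"angular":[0,0,0]}
    - {"linear":[0,0,0],"angular":[0,0,0]}
    - {"linear":[0,0,0],"angular":[0,0,0]}
    - {"linear":[0,0,0],"angular":[0,0,0]}
  grip_force: 3

```text
t: 27.48
ee_pos: [0.5608, -0.1695, 0.0494]
orientation: [2.308, 2.131, 0.0]
force: [-0.1, -0.3, -2.6]
grip_width: 0.01
grasp_force: 3.0
```

Call:
servo_tool:
  plan:
    - {"linear":[0,0,0],"angular":[0,0,0]}
    - {"linear":[0,0,0],"angular":[0,0,0]}
    - {"linear":[0,0,0],"angular":[0,0,0]}
    - {"linear":[0,0,0],"angular":[0,0,0]}
    - {"linear":[0,0,0],"angular":[0,0,0]}
    - {"linear":[0,0,0],"angular":[0,0,0]}
    - {"linear":[0,0,0],"angular":[0,0,0]}
    - {"linear":[0,0,0],"angular":[0,0,0]}
  fingers: 0.5

```text
t: 28.48
ee_pos: [0.5608, -0.1694, 0.0493]
orientation: [2.308, 2.131, 0.0]
force: [0.5, 0.4, -0.6]
grip_width: 0.046
grasp_force: 0.0
```

Call:
servo_tool:
  plan:
    - {"linear":[0,0,5],"angular":[0,0,0]}
    - {"linear":[0,0,15],"angular":[0,0,0]}
    - {"linear":[0,0,20],"angular":[0,0,0]}
    - {"linear":[0,0,20],"angular":[0,0,0]}
    - {"linear":[0,0,20],"angular":[0,0,0]}
    - {"linear":[0,0,20],"angular":[0,0,0]}
    - {"linear":[-20,0,20],"angular":[0,0,0]}
    - {"linear":[-30,0,20],"angular":[0,0,0]}
    - {"linear":[-30,0,20],"angular":[0,0,0]}
    - {"linear":[-20,0,10],"angular":[0,0,0]}
    - {"linear":[0,0,0],"angular":[0,0,0]}

```text
t: 29.85
ee_pos: [0.4606, -0.1697, 0.2214]
orientation: [2.306, 2.128, 0.002]
force: [0.0, -0.4, -0.2]
grip_width: 0.0458
grasp_force: 0.0
```

```bash
python3 st.py;python3 - <<'E'
import cv2,numpy as np
from workcell import get_image
g=get_image('side');a=cv2.resize(g['frame'][170:310,230:400],None,fx=3,fy=3,interpolation=cv2.INTER_CUBIC)
cv2.imwrite('pics/end.png',a)
E
```

```text
t 29.85 p [ 460.6 -169.7  221.4] yawY -4.6 z [ 0.003 -0.002 -1.   ] q [-0.51  0.26  1.59  0.    1.29 -0.43] F [ 0.03 -0.39 -0.16] T [ 0.   -0.11  0.  ] w 45.8 0.0
```

View pics/end.png

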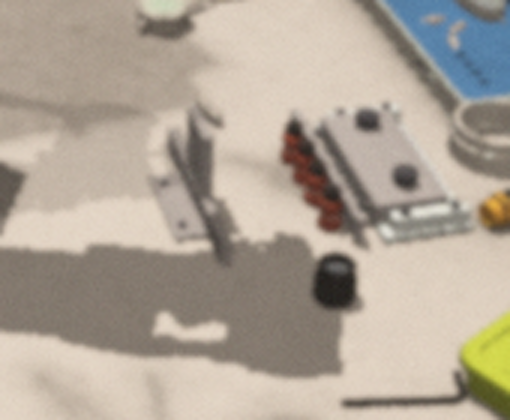

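The straightedge stands alone at (200,180), and the plugs stand in a row against the rail from (293,140) to (330,210). Handing in.

```bash
python3 -c "
from workcell import hand_in
print(hand_in())"
```

```text
the job is handed in; nothing more can be done
None
```

I handed the job in at about 30 s, and the hand-in gave no verdict: the four plugs stand upright in a row against the rail after a press of about 10 N for over a second, and the straightedge stands released roughly 80 mm clear of them.

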